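# Set the transformer's clamp nut a quarter turn off its seat

## Task

The jig has two strap clamps, each with a round knurled brass nut: one strap holds a transformer, the other a finned heat sink. Screw the transformer's nut down (clockwise from above) until it bottoms out, then back it off a quarter turn so that the transformer can just be shifted, and finish with the gripper still holding that nut there. Leave the heat sink's nut as it is, and do not disturb the things lying around.

Things in the scene. Friction and masses are not known exactly. Their poses are not given: they have to be found in the camera images.
- jig: grey steel plate fixed to the bench, 125 (x) x 270 (y) x 10 mm; origin on its underside, midway between the two clamp studs, which stand at (0, +85) mm (left) and (0, -85) mm (right) in its frame; its z is up. Each stud, 12 mm thick, ends 100 mm above the bench. From each stud a flat steel strap (18 mm wide, top 45 mm above the bench) runs 70 mm along the plate's +x over the clamped part. The plate covers x from -36 to +90 mm. The jig, straps and clamped parts do not move.
- transformer: transformer, dark laminated steel block 36 x 52 mm with a copper coil through it (50 x 30 mm), 29 mm tall, standing on the jig plate under one of the two straps, 50 mm from that strap's stud along the jig's +x; origin at the centre of its underside. Fixed. It may be under the left or the right strap.
- heatsink: aluminium heat sink with eight upright fins, 50 x 56 x 29 mm, under the other strap, 50 mm from its stud; origin at the centre of its underside. Fixed.
- nut_left_grip (a point): point on the axis of the left (+y) nut at mid-height of its knurled head: 73 mm above the bench when the nut is bottomed, higher when it is unscrewed (6 mm a turn, 0.95 mm per rad). The head is a brass cylinder 38 mm across and 26 mm tall, 13 mm above and below this point; below it a 22 mm thick shank 15 mm long goes down to the strap. z is up and x points to the mark; the frame turns with the nut.
- nut_right_grip (a point): the same point of the right (-y) nut, an identical nut.
- nut_left_mark (a point): dark radial line on the top face of the left nut: point 17 mm from the axis, 13 mm above the grip point; goes round with the nut.
- nut_right_mark (a point): the same mark on the right nut.
- nut_left (a joint): turn of the left nut from its bottomed position, rad: 0 = bottomed out, hard stop; grows as it is unscrewed (counter-clockwise from above), up to 5. It starts 2 to 3.8 rad up, already on its thread (right-hand). Friction about 0.06 N m; it stays where it is left. At the stop it turns no further and the gripper feels the torque rise.
- nut_right (a joint): the same for the right nut.
- parts_tray: bystander: wooden compartment tray 160 x 220 x 35 mm, off to the right; origin at the centre of its underside.
- screwdriver: bystander: screwdriver lying off to the left, along its x axis; origin at its underside.
- wire_spool: bystander: spool of copper wire, 52 mm across and 40 mm tall, off to the left; origin at the centre of its underside.

How it is judged (in metres and radians):
On the way:
1. the transformer's nut is bottomed out (((horizontal distance between transformer and nut_left_grip below 0.1 m and value of joint nut_left below 0.08 rad) or (horizontal distance between transformer and nut_right_grip below 0.1 m and value of joint nut_right below 0.08 rad))), for 0.1 s.
At the end, for the whole second after the job is handed in: the transformer's nut, once bottomed (under 0.08 rad), stands 1.57 +- 0.3 rad back from the stop, still, gripped by the fingers (over 4 N, grasp point within 30 mm of the head's middle); the other nut is not turned (mark within 8 mm of its start) (((horizontal distance between transformer and nut_left_grip below 0.1 m and value of joint nut_left between 1.27 and 1.87 rad and velocity of joint nut_left between -0.1 and 0.1 rad/s and contact force between the fingers and nut_left above 4 N and distance between the grasp point and nut_left_grip below 0.03 m and distance of nut_right_mark from where it was at the start of the episode below 0.008 m) or (horizontal distance between transformer and nut_right_grip below 0.1 m and value of joint nut_right between 1.27 and 1.87 rad and velocity of joint nut_right between -0.1 and 0.1 rad/s and contact force between the fingers and nut_right above 4 N and distance between the grasp point and nut_right_grip below 0.03 m and distance of nut_left_mark from where it was at the start of the episode below 0.008 m))); the arm keeps its last pose, push and grip.
It fails at once if the heat sink's nut is turned (its mark moves more than 8 mm) ((horizontal distance between heatsink and nut_left_grip below 0.1 m and distance of nut_left_mark from where it was at the start of the episode above 0.008 m) or (horizontal distance between heatsink and nut_right_grip below 0.1 m and distance of nut_right_mark from where it was at the start of the episode above 0.008 m)).
It fails at once if a bystander is shifted by more than 30 mm (distance of any of parts_tray, screwdriver, wire_spool from where it was at the start of the episode above 0.03 m).
It also fails if it takes over 51 s, if anything falls off the work surface, if the arm or the gripper's body presses on something with over 40 N, if the wrist force passes 120 N, or if a joint passes its speed limit or range.

## Robot

A 6-joint arm with a two-finger parallel gripper is mounted at the origin on the work surface. World frame = base frame: x ahead of the robot, y to its left, z up, the work surface at z = 0. Lengths are in mm, angles in degrees, forces in N, time in s.
With the tool pointing down it reaches from about 375 to 900 mm from the base axis. Payload 3.1 kg.
Tool frame: the origin (TCP) lies midway between the tips of the shut fingers; the grasp point (between the pads) lies 19 mm behind it; z points along the fingers, y is the direction in which the jaws open and shut (so a half turn about z gives the same grasp; the last joint's range is limited). The gripper opens to 85 mm and grips with 20 to 120 N. Pads are 22 mm wide; open, the fingers measure 114 mm over their backs; the gripper's body (76 mm by 85 mm) begins 54 mm behind the grasp point. The pads swing forward as they close: fully open they stand 13 mm farther back than shut.
Start: joints at [-78.295, 30.224, 82.088, -0, 67.689, -10.227], TCP at [233.47, -579.731, 231.31] pointing down, gripper open.
Joint ranges: [-176.69, 176.69], [-43.24, 126.21], [12.49, 139.97], [-82, 262], [0, 151.66], [-163.58, 163.58]. Speed limits (degrees/s): [159.86, 159.86, 180, 180, 180, 180].

## Interface

Orientations are given as [roll, pitch, yaw] about the fixed x, y, z axes, in that order (R = Rz(yaw) Ry(pitch) Rx(roll)).
In Python, from plant import arm gives the robot as it stands. The module is installed in compiled form; this text tells all that it offers.
- The arm moves only by the tool drive_tool, never from a script. Its argument "steps" is a list of rows, each a list of 3 entries, a list of its own where there are three numbers: the shift along the tool's x, y, z in mm, then the turn, a rotation vector about the tool's x, y, z in degrees, then the closure, from 0 (fully open) to 1 (shut). In form: [[[tx, ty, tz], [wx, wy, wz], grip], ...]. A call has 1 to 5 rows; each row shifts and turns the pose as measured when the row begins, along the tool's axes as they then stand; what a row does not reach is not made up. A row lasts 1/12 s, in which the tool goes at most 41.7 mm and 7.16 degrees, less where a joint would pass 70% of its speed; a pose out of reach is approached as far as the arm can. A call is refused whole if a number of a shift passes 41.7 or a number of a turn 7.16, either way. A call with a gripper value outside its range is refused whole. The fingers move at their own pace and stop on an object; "squeeze" is the grip in N (left out, the last holds). Time passes only in rows, so rows that do not move let the fingers close. It gives the time, the measured TCP pose, the force and the opening at its end, in the units of the state.
- arm.get_obs(): the state, without advancing time (a new reading comes with each control period).
- arm.snapshot(name): name is "scene" or "top" or "wrist"; returns the picture (384x512x3 uint8, blue, green, red); there is no depth.
- arm.get_calibration(name): a dict with "fx", "fy", "cx", "cy" (pixels), "pose" (4x4, takes a point from camera to world coordinates); the wrist camera has in their place "hand_eye" (4x4, takes a point from camera to tool coordinates, whose origin is the TCP and whose axes are the flange's). Camera axes: x right, y down, z forward; pixel columns grow to the right and rows downward; lengths in mm; the calibration is good to about 2 mm. The wrist camera is an equidistant fisheye: a pixel r from the principal point sees the ray r / f radians off the axis. A picture is of the moment at which its call begins: read the wrist's pose just before it. get_calibration takes no time and is no camera call.
- arm.job_done(): hands the job in, once; it reports no verdict.
The state is a dict: "time_s": time; "q": joint angles; "joint_vel": joint speeds; "joint_torque": joint torques, N m; "eef_pos": TCP position; "tcp_rot": TCP orientation; "wrist_force": force on the tool from outside, world axes, zero at the start; "torque": the same for the moment, N m; "gripper_width": opening from 0.0 (shut) to 1.0 (fully open).
Only numpy, scipy, OpenCV 4.12 (cv2) and the standard library are available. Lean on these libraries where they do the work, as an engineer would, in place of code of your own. Each camera call takes 0.05 s, during which the arm holds its last target.

## Working session

There is one attempt and no reset: what is moved stays moved. The work goes in short steps, Python scripts to look and compute and a tool call to move; the robot and the scene stay as the last step left them, time stands still between calls to the robot, and variables do not carry over. Pictures are saved under pics/ and viewed, and the job is handed in when it is done.

Besides the shell and the picture viewer there is one more tool, called after "Request:" as name(argument=value, ...) on one line, values as JSON. drive_tool: Moves the arm, as the interface text tells. Its arguments: {"type":"object","properties":{"steps":{"type":"array","items":{"type":"array"}},"squeeze":{"type":"number"}},"required":["steps"]}

```bash
mkdir -p pics; ls
python3 - <<'E'
from plant import arm
import cv2
print(arm.get_obs())
for n in("scene","top"):
    cv2.imwrite(f"pics/{n}0.png",arm.snapshot(n)); print(n,arm.get_calibration(n))
print(arm.get_calibration("wrist"))
E
```

```text
pics
{'time_s': 0.0, 'q': array([-7.82952983e+01,  3.02784451e+01,  8.21580802e+01,  1.72867000e-03,
        6.76889099e+01, -1.02257654e+01]), 'joint_vel': array([-0.04994357, -0.14409506,  0.01230717,  0.04499374,  0.07244751,
       -0.0911492 ]), 'joint_torque': array([-3.25212441e-04, -4.42349660e+01, -1.78023988e+01, -8.68244979e-05,
        8.53881153e-03, -7.58409442e-06]), 'eef_pos': array([ 233.32641167, -579.02962744,  230.32980281]), 'tcp_rot': array([-1.79876841e+02, -2.38406007e-02,  2.19297835e+01]), 'wrist_force': array([0.53669288, 0.56111352, 0.03579062]), 'torque': array([-0.04662886, -0.03838783,  0.00016615]), 'gripper_width': 1.0005358568906562}
scene {'fx': 401.59343128023926, 'fy': 401.59343128023926, 'cx': 254.0643069173438, 'cy': 194.03428279057044, 'pose': array([[-3.68973590e-01,  7.33624235e-01, -5.70660996e-01,
         1.27145078e+03],
       [ 9.29324870e-01,  3.00860308e-01, -2.14098950e-01,
         2.47828585e+02],
       [ 1.46210645e-02, -6.09326315e-01, -7.92784754e-01,
         1.08037752e+03],
       [ 0.00000000e+00,  0.00000000e+00,  0.000000
[... 251 characters left out ...]
993791e-01, -2.25288568e-03,  2.70984166e-03,
        -2.02400753e+01],
       [-2.36475012e-03, -1.41139927e-01, -9.89986833e-01,
         1.28258742e+03],
       [ 0.00000000e+00,  0.00000000e+00,  0.00000000e+00,
         1.00000000e+00]])}
{'fx': 297.3186396354542, 'fy': 297.3186396354542, 'cx': 258.32233389921794, 'cy': 191.13366272781775, 'hand_eye': array([[-5.63587599e-05, -9.63750903e-01, -2.66803663e-01,
         6.93378757e+01],
       [ 9.99999995e-01, -3.13851200e-05, -9.78671792e-05,
         5.81614741e-01],
       [ 8.59459173e-05, -2.66803667e-01,  9.63750899e-01,
        -1.41283483e+02],
       [ 0.00000000e+00,  0.00000000e+00,  0.00000000e+00,
         1.00000000e+00]])}
```

View pics/scene0.png

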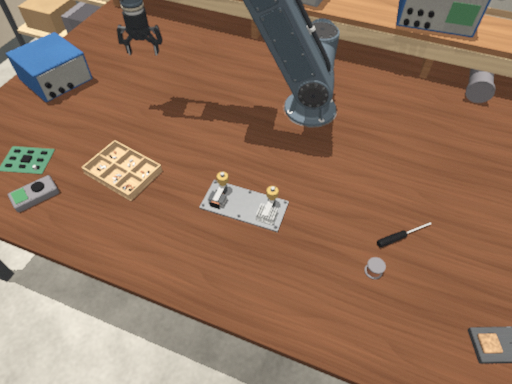

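View pics/top0.png

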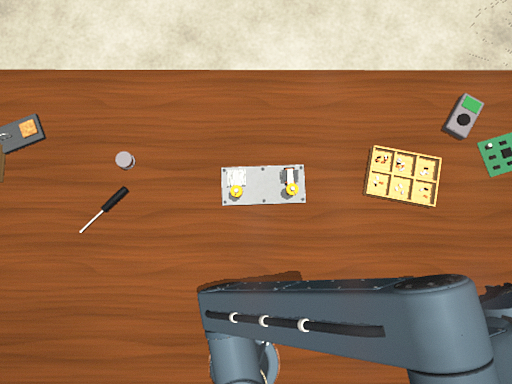

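Run:
```python
import cv2
a=cv2.imread("pics/top0.png")
cv2.imwrite("pics/top0c.png",cv2.resize(a[90:240,190:350],None,fx=4.9,fy=4,interpolation=cv2.INTER_CUBIC)[:, :784])
```

```text
(no output)
```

View pics/top0c.png

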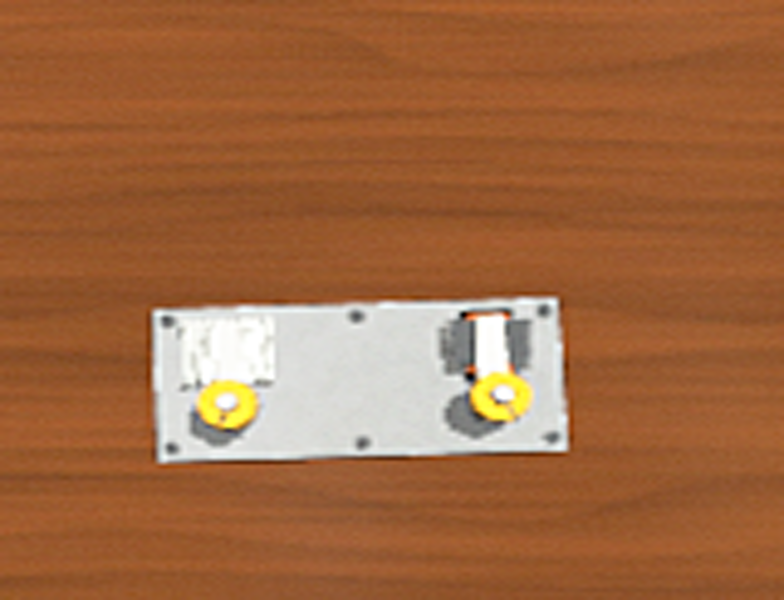

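The transformer (dark block with copper) is under the right (-y) strap: its nut is at about (292,189) in the top picture and the heat sink's nut is at about (236,191). Next I compute positions.

```bash
cat > h.py <<'E'
from plant import arm
import numpy as np, cv2
from scipy.spatial.transform import Rotation as R
def ray(n,u,v,obs=None):
    c=arm.get_calibration(n)
    if n!="wrist":
        d=np.array([(u-c['cx'])/c['fx'],(v-c['cy'])/c['fy'],1]);T=c['pose']
    else:
        x,y=(u-c['cx'])/c['fx'],(v-c['cy'])/c['fy'];r=np.hypot(x,y)
        d=np.array([x/r*np.sin(r),y/r*np.sin(r),np.cos(r)]) if r>1e-9 else np.array([0,0,1.])
        T=tool(obs)@c['hand_eye']
    return T[:3,3],T[:3,:3]@d
def tool(o):
    T=np.eye(4);T[:3,:3]=R.from_euler('xyz',o['tcp_rot'],degrees=True).as_matrix();T[:3,3]=o['eef_pos'];return T
def at(n,u,v,z,obs=None):
    p,d=ray(n,u,v,obs);return p+d*(z-p[2])/d[2]
def proj(P,obs):
    c=arm.get_calibration("wrist");p=np.linalg.inv(tool(obs)@c['hand_eye'])@np.append(P,1);p=p[:3]
    t=np.arctan2(np.hypot(*p[:2]),p[2]);s=t/np.hypot(*p[:2]);return c['cx']+c['fx']*s*p[0],c['cy']+c['fy']*s*p[1]
def snap(name):
    o=arm.get_obs();im=arm.snapshot("wrist");cv2.imwrite(f"pics/{name}.png",cv2.resize(im,None,fx=1.5,fy=1.5,interpolation=cv2.INTER_CUBIC));
    np.save(f"pics/{name}.npy",dict(o),allow_pickle=True);return o
E
python3 - <<'E'
from h import *
f=lambda x,y:(190+x/4.9,90+y/4)
C=[f(155,310),f(557,297),f(568,450),f(160,462)]
W=[at("top",*c,10)[:2] for c in C]
for w in W:print(w.round(1))
print(np.linalg.norm(W[0]-W[1]),np.linalg.norm(W[1]-W[2]))
c=np.mean(W,0); ey=(W[0]+W[3]-W[1]-W[2]);ey/=np.linalg.norm(ey);ex=np.array([ey[1],-ey[0]])
o=c-27*ex;print("c",c,"yaw",np.degrees(np.arctan2(ex[1],ex[0])),"studs L,R",o+85*ey,o-85*ey)
print("nut R,L",at("top",*f(500,397),89).round(1),at("top",*f(227,405),89).round(1))
print("stud tops",at("top",*f(503,394),100).round(1))
E
```

```text
[606.7  76. ]
[ 618.1 -191.3]
[ 492.9 -196.5]
[482.6  71.1]
267.56322036085373 125.25199745671767
c [550.0847158  -60.17258687] yaw 2.318867071968182 studs L,R [519.6676559   23.66536675] [ 526.54599489 -146.19542464]
nut R,L [ 525.3 -144.2   89. ] [518.8  24.6  89. ]
stud tops [ 526.2 -144.9  100. ]
```

Request:
drive_tool(steps=[[[33,-22.3,2],[0,0,0],0],[[33,-22.3,2],[0,0,0],0],[[33,-22.3,2],[0,0,0],0],[[33,-22.3,2],[0,0,0],0],[[33,-22.3,2],[0,0,0],0]])

```text
time_s: 0.52
eef_pos: [343.3, -417.8, 217.3]
tcp_rot: [179.8, 0.2, 21.1]
wrist_force: [1.0, -0.6, 0.5]
gripper_width: 0.998
```

Request:
drive_tool(steps=[[[33,-22.3,2],[0,0,0],0],[[33,-22.3,2],[0,0,0],0],[[33,-22.3,2],[0,0,0],0],[[33,-22.3,2],[0,0,0],0],[[33,-22.3,2],[0,0,0],0]])

```text
time_s: 0.93
eef_pos: [459.6, -245.2, 204.7]
tcp_rot: [-179.9, 0.2, 20.9]
wrist_force: [-0.2, 0.3, -0.1]
gripper_width: 0.995
```

Request:
drive_tool(steps=[[[32,-23,0],[0,0,0],0],[[32,-23,0],[0,0,0],0],[[32,-23,0],[0,0,0],0],[[0,0,0],[0,0,-7],0],[[0,0,0],[0,0,-7],0]])

```text
time_s: 1.35
eef_pos: [529.5, -131.7, 202.4]
tcp_rot: [-179.6, 0.1, 35.7]
wrist_force: [-0.3, -0.8, -0.1]
gripper_width: 0.999
```

Request:
drive_tool(steps=[[[0,0,0],[0,0,-7.1],0],[[0,0,0],[0,0,-7.1],0],[[0,0,0],[0,0,-7.1],0],[[0,0,0],[0,0,-7.1],0],[[0,0,0],[0,0,-7.1],0]])

```text
time_s: 1.77
eef_pos: [529.1, -127.1, 200.1]
tcp_rot: [-179.3, -0.1, 71.3]
wrist_force: [0.0, -0.4, -0.3]
gripper_width: 0.997
```

Run:
```python
from h import *
o=snap("w1");print(o['time_s'],o['eef_pos'],o['tcp_rot'],o['q']);print(np.array(proj([526,-145,89],o))*1.5)
```

```text
1.7667 [ 529.06480973 -127.11950809  200.14319146] [-1.79341761e+02 -1.45042261e-01  7.12623843e+01] [-2.53195680e+01  2.65825017e+01  9.51837069e+01  8.01443391e-02
  5.89043427e+01 -6.62457908e+00]
[391.44964876 313.46583505]
```

View pics/w1.png

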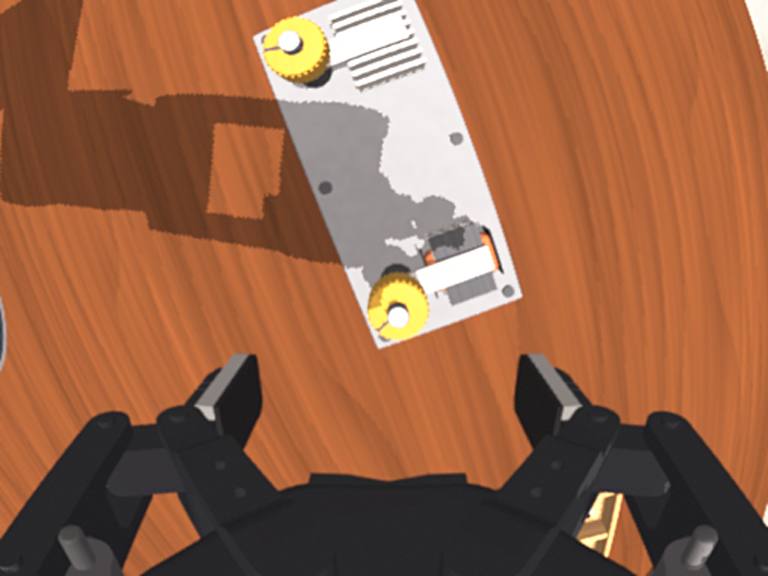

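The wrist picture shows the transformer with its strap and nut: head at ~(398,305), stud tip at (398,317), and a mark near (380,323). The heat-sink nut is far off at (297,48). I'll crop and measure.

Run:
```python
from h import *
o=np.load("pics/w1.npy",allow_pickle=True).item()
print("stud",at("wrist",398/1.5,317/1.5,100,o),"Lstud",at("wrist",289/1.5,41/1.5,100,o))
im=cv2.imread("pics/w1.png");cv2.imwrite("pics/w1c.png",cv2.resize(im[255:365,345:455],None,fx=5,fy=5,interpolation=cv2.INTER_CUBIC))
```

```text
stud [ 530.09249165 -144.68688195  100.        ] Lstud [523.87776401  23.21428742 100.        ]
```

View pics/w1c.png

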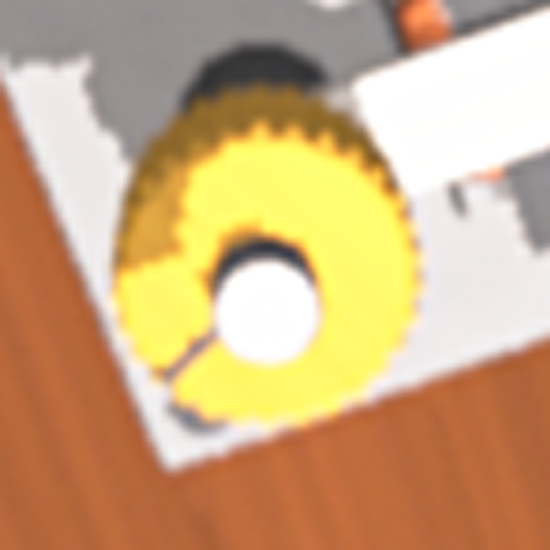

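Request:
drive_tool(steps=[[[0,0,0],[0,0,-7.1],0],[[0,0,0],[0,0,-7.1],0],[[0,0,0],[0,0,-7.1],0],[[0,0,0],[0,0,-7.1],0],[[0,0,0],[0,0,-7.1],0]])

```text
time_s: 2.23
eef_pos: [527.6, -126.5, 198.4]
tcp_rot: [-179.4, -0.7, 106.8]
wrist_force: [-0.7, -0.5, 0.5]
gripper_width: 1.0
```

Request:
drive_tool(steps=[[[0,0,0],[0,0,-7.1],0],[[0,0,0],[0,0,-7.1],0],[[0,0,0],[0,0,-7.1],0],[[0,0,0],[0,0,-7.1],0],[[0,0,0],[0,0,-7.1],0]])

```text
time_s: 2.65
eef_pos: [526.3, -126.1, 196.9]
tcp_rot: [-179.8, -1.1, 142.6]
wrist_force: [0.0, 0.1, -0.4]
gripper_width: 1.0
```

Request:
drive_tool(steps=[[[0,0,0],[0,0,-7.1],0],[[0,0,0],[0,0,-7.1],0],[[0,0,0],[0,0,-7.1],0],[[0,0,0],[0,0,-7.1],0],[[0,0,0],[0,0,0],0]])

```text
time_s: 3.07
eef_pos: [525.0, -125.7, 195.3]
tcp_rot: [179.5, -1.3, 171.3]
wrist_force: [0.1, 0.1, 0.2]
gripper_width: 1.004
```

Run:
```python
from h import *
o=snap("w2");print(o['time_s'],o['eef_pos'],o['tcp_rot'],o['q'])
```

```text
3.0667 [ 524.95599481 -125.7141901   195.33313128] [179.54750686  -1.27728304 171.291357  ] [-2.53716205e+01  2.69028965e+01  9.55805210e+01  7.85975126e-02
  5.88699882e+01 -1.06699362e+02]
```

View pics/w2.png

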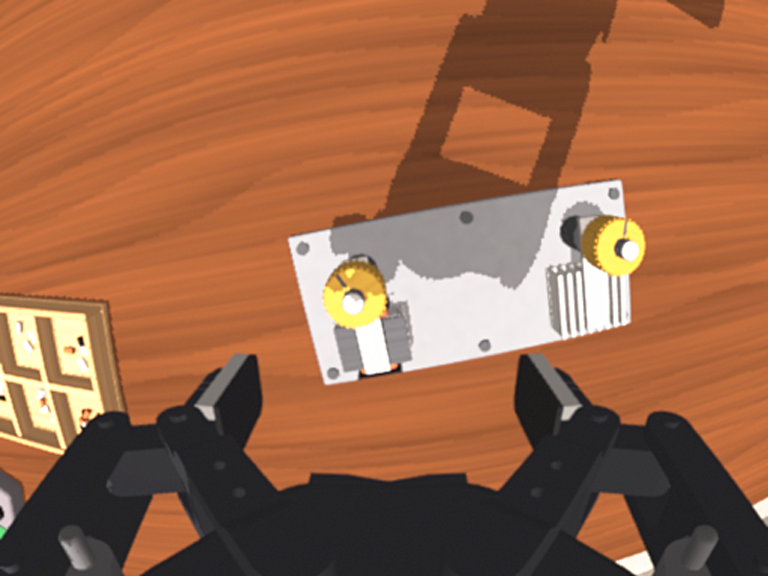

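The nut is at ~(355,292) with stud tip (353,301). The mark points to the upper left, at ~(340,280). The jaws span well clear of the other nut.

Run:
```python
from h import *
o1=np.load("pics/w1.npy",allow_pickle=True).item();o=np.load("pics/w2.npy",allow_pickle=True).item()
print("stud",at("wrist",353/1.5,301/1.5,100,o))
# triangulate stud tip from two views + top
A=np.zeros((3,3));b=np.zeros(3)
for r in (ray("wrist",398/1.5,317/1.5,o1),ray("wrist",353/1.5,301/1.5,o),ray("top",292.65,188.5)):
    d=r[1]/np.linalg.norm(r[1]);M=np.eye(3)-np.outer(d,d);A+=M;b+=M@r[0]
print("tri",np.linalg.solve(A,b))
# mark angle
S=at("wrist",398/1.5,317/1.5,100,o1)[:2]
m=at("wrist",(345+172/5)/1.5,(255+373/5)/1.5,89,o1)[:2];print("mark1",m-S,np.degrees(np.arctan2(*(m-S)[::-1])))
S=at("wrist",353/1.5,301/1.5,100,o)[:2]
m=at("wrist",340/1.5,280/1.5,89,o)[:2];print("mark2",m-S,np.degrees(np.arctan2(*(m-S)[::-1])))
im=cv2.imread("pics/w2.png");cv2.imwrite("pics/w2c.png",cv2.resize(im[245:345,305:405],None,fx=5,fy=5,interpolation=cv2.INTER_CUBIC))
```

```text
stud [ 528.06080222 -144.41417466  100.        ]
tri [ 527.18032321 -144.90883978  102.39552574]
mark1 [-14.32171068  -7.81915501] -151.36699766886363
mark2 [-10.51863952  -6.54432437] -148.11159138025215
```

View pics/w2c.png

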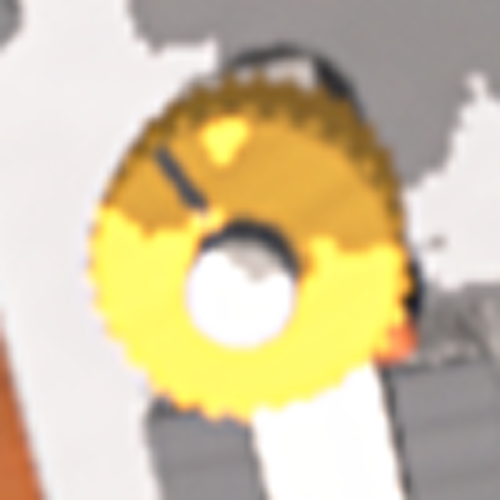

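```bash
cat >> h.py <<'E'
def to(P,yaw=None):
    o=arm.get_obs();T=tool(o);y=o['tcp_rot'][2] if yaw is None else yaw
    G=R.from_euler('xyz',[180,0,y],degrees=True).as_matrix()
    print("t",round(o['time_s'],2),"pos",o['eef_pos'].round(1),"rot",o['tcp_rot'].round(1),"q6",o['q'][5].round(1),"F",o['wrist_force'].round(1),"M",o['torque'].round(3),"w",round(o['gripper_width'],3))
    print("shift",(T[:3,:3].T@(np.array(P)-T[:3,3])).round(1),"rotvec",np.degrees(R.from_matrix(T[:3,:3].T@G).as_rotvec()).round(2))
E
python3 -c "
from h import *
to([528,-144.8,120])"
```

```text
t 3.12 pos [ 524.9 -125.7  195.3] rot [179.5  -1.3 171.1] q6 -106.5 F [-0.5  0.1 -0.8] M [0.011 0.018 0.007] w 1.005
shift [ -7.7 -19.   75. ] rotvec [ 0.45 -1.29 -0.01]
```

Request:
drive_tool(steps=[[[-2,-5,15],[0.2,-0.6,0],0],[[-2,-5,15],[0.2,-0.6,0],0],[[-2,-5,15],[0,0,0],0],[[-1,-3,15],[0,0,0],0],[[0,0,8],[0,0,0],0]])

```text
time_s: 3.53
eef_pos: [530.9, -145.7, 127.2]
tcp_rot: [-179.9, 0.4, 169.7]
wrist_force: [-0.3, 0.0, -0.3]
gripper_width: 0.996
```

Run:
```python
from h import *
to([528,-144.8,57])
o=snap("w3");print((np.array(proj([528,-144.8,100],o))*1.5).round(1))
```

```text
t 3.53 pos [ 530.9 -145.7  127.2] rot [-179.9    0.4  169.7] q6 -106.7 F [-0.3  0.  -0.3] M [-0.082 -0.037 -0.04 ] w 0.996
shift [ 3.4  0.5 70.2] rotvec [-0.08  0.37 -0.  ]
[387.5 325.1]
```

View pics/w3.png

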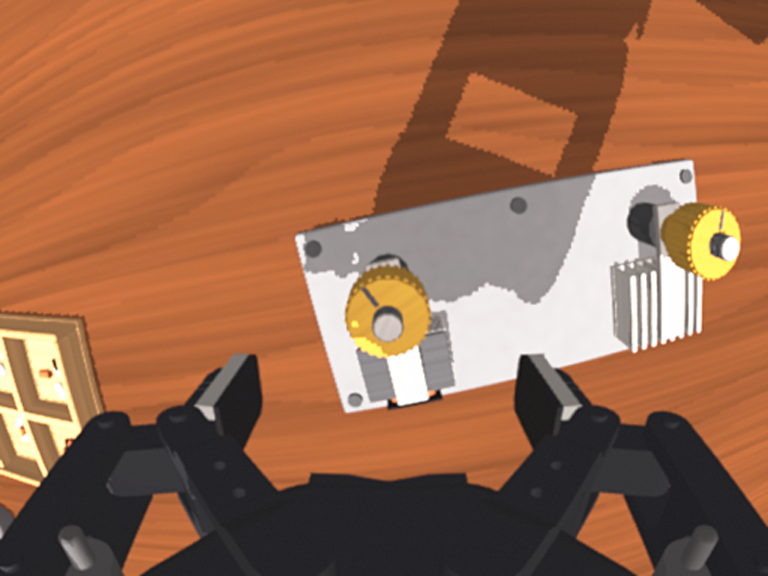

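The stud tip is at (388,323) against a predicted (387.5,325), and it sits on the jaw midline. Descending.

Request:
drive_tool(steps=[[[1.5,0.2,15],[0,0.2,0],0],[[1,0,15],[0,0,0],0],[[1,0,15],[0,0,0],0],[[0,0,13],[0,0,0],0],[[0,0,6],[0,0,0],0]])

```text
time_s: 4.0
eef_pos: [529.1, -144.7, 62.5]
tcp_rot: [-179.9, 0.3, 169.0]
wrist_force: [-1.1, 0.7, -0.3]
gripper_width: 1.0
```

Run:
```python
from h import *
to([528,-144.8,57])
o=snap("w4");print((np.array(proj([528,-144.8,100],o))*1.5).round(1))
```

```text
t 4.0 pos [ 529.1 -144.7   62.5] rot [-179.9    0.3  169. ] q6 -105.9 F [-1.1  0.7 -0.3] M [0.046 0.006 0.002] w 1.0
shift [ 1.1 -0.3  5.5] rotvec [-0.09  0.32 -0.  ]
[384.7 416.1]
```

View pics/w4.png

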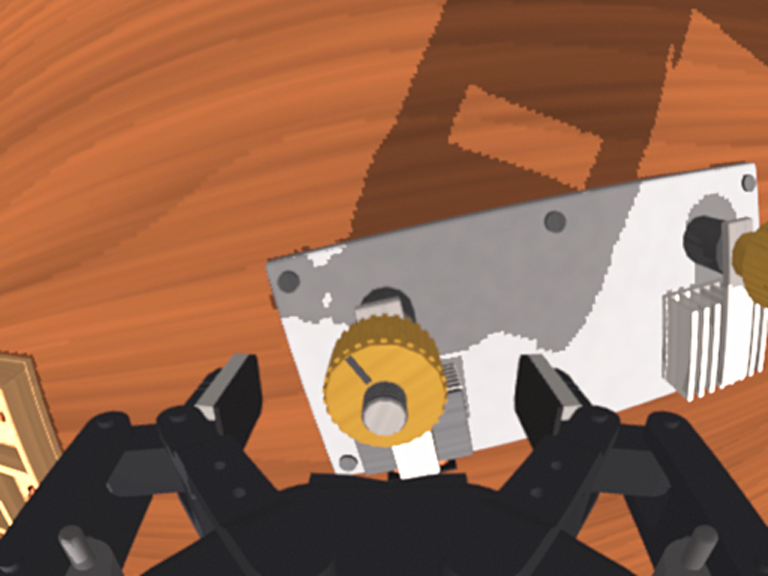

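Stud tip at (384,412) is centred between the pads. Last few mm down, then close.

Request:
drive_tool(steps=[[[1,0,4],[0,0.2,0],0],[[0.5,0,2],[0,0,0],0],[[0,0,-0.3],[0,0,0],0.3],[[0,0,-0.3],[0,0,0],0.4],[[0,0,-0.3],[0,0,0],0.5]], squeeze=50)

```text
time_s: 4.47
eef_pos: [528.8, -144.5, 58.7]
tcp_rot: [-179.9, 0.2, 168.8]
wrist_force: [-0.6, -0.2, 0.5]
gripper_width: 0.607
```

Request:
drive_tool(steps=[[[0,0,-0.3],[0,0,0],0.8],[[0,0,-0.3],[0,0,0],1],[[0,0,-0.3],[0,0,0],1],[[0,0,-0.3],[0,0,0],1],[[0,0,-0.3],[0,0,0],1]])

```text
time_s: 4.88
eef_pos: [528.9, -145.6, 60.2]
tcp_rot: [-179.8, 0.3, 168.8]
wrist_force: [1.0, -1.9, -4.8]
gripper_width: 0.427
```

Run:
```python
from h import *
to([527.5,-144.8,56])
o=snap("w5");print((np.array(proj([528,-144.8,100],o))*1.5).round(1))
```

```text
t 4.88 pos [ 528.9 -145.6   60.2] rot [-179.8    0.3  168.8] q6 -105.7 F [ 1.  -1.9 -4.8] M [-0.092 -0.144  0.036] w 0.427
shift [1.5 0.5 4.2] rotvec [-0.2   0.31 -0.  ]
[387.7 420.8]
```

View pics/w5.png

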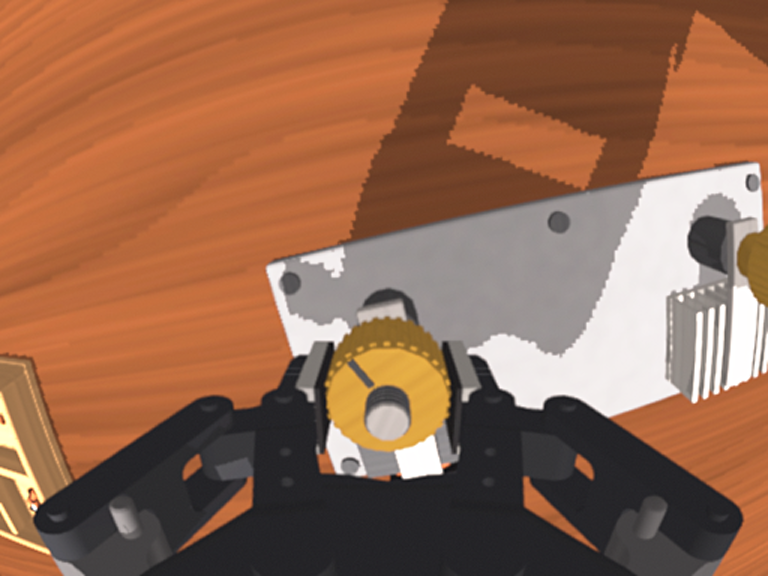

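The pads hold the head on both sides (opening 0.427, about 36 mm) and the stud is centred. Turning clockwise (+tool z).

Request:
drive_tool(steps=[[[0,0,0.2],[0,0,4],1],[[0,0,0.2],[0,0,6],1],[[0,0,0.2],[0,0,6],1],[[0,0,0.2],[0,0,6],1],[[0,0,0.2],[0,0,6],1]])

```text
time_s: 5.35
eef_pos: [528.7, -146.1, 59.7]
tcp_rot: [-179.9, 0.4, 139.8]
wrist_force: [-0.8, -1.3, -4.1]
gripper_width: 0.426
```

Run:
```python
from h import *
to([527.5,-144.8,56])
o=snap("w6");print((np.array(proj([528,-144.8,100],o))*1.5).round(1))
```

```text
t 5.35 pos [ 528.7 -146.1   59.7] rot [-179.9    0.4  139.8] q6 -76.5 F [-0.8 -1.3 -4.1] M [-0.179  0.001  0.109] w 0.426
shift [1.8 0.2 3.7] rotvec [-0.12  0.37 -0.  ]
[384.7 422.3]
```

View pics/w6.png

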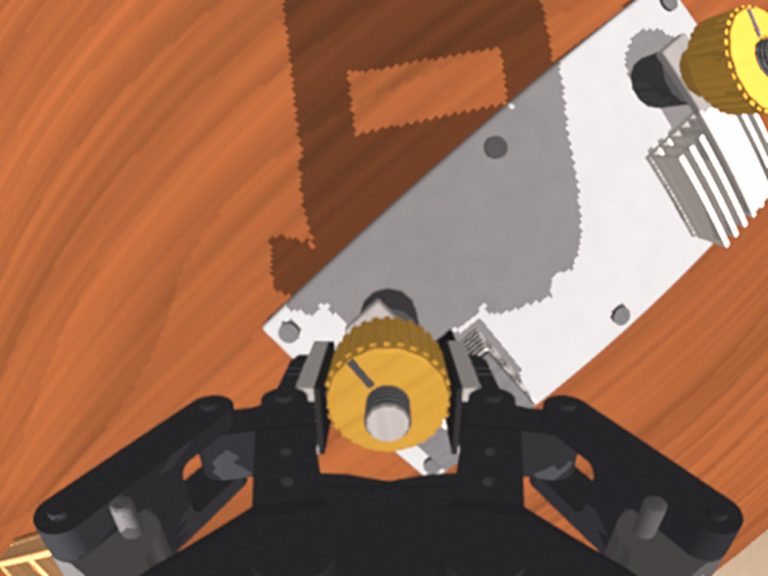

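The mark stayed fixed in the hand, at ~(360,372), while the jig turned, so the nut follows. Continuing.

Request:
drive_tool(steps=[[[0.2,0,0.4],[0,0.1,6.5],1],[[0,0,0.4],[0,0,6.5],1],[[0,0,0.4],[0,0,6.5],1],[[0,0,0.4],[0,0,6.5],1],[[0,0,0.4],[0,0,6.5],1]])

```text
time_s: 5.82
eef_pos: [528.2, -146.4, 59.1]
tcp_rot: [-180.0, 0.4, 106.5]
wrist_force: [0.0, -1.0, -1.1]
gripper_width: 0.431
```

Request:
drive_tool(steps=[[[0.2,0,0.3],[0,0.1,6.5],1],[[0,0,0.3],[0,0,6.5],1],[[0,0,0.3],[0,0,6.5],1],[[0,0,0.3],[0,0,6.5],1],[[0,0,0.3],[0,0,6.5],1]])

```text
time_s: 6.23
eef_pos: [527.5, -146.4, 58.5]
tcp_rot: [179.9, 0.3, 73.2]
wrist_force: [-0.0, -1.4, -2.2]
gripper_width: 0.43
```

Run:
```python
from h import *
to([527.5,-144.8,56])
```

```text
t 6.23 pos [ 527.5 -146.4   58.5] rot [179.9   0.3  73.2] q6 -9.9 F [-0.  -1.4 -2.2] M [-0.158  0.082  0.119] w 0.43
shift [ 1.5 -0.5  2.5] rotvec [0.07 0.32 0.  ]
```

Request:
drive_tool(steps=[[[0,0,0.3],[0,0,5],1],[[0,0,0.3],[0,0,5],1],[[0,0,0.3],[0,0,5],1],[[0,0,0.3],[0,0,5],1],[[0,0,0.3],[0,0,5],1]])

```text
time_s: 6.65
eef_pos: [527.2, -146.2, 58.1]
tcp_rot: [179.8, 0.3, 47.7]
wrist_force: [-0.0, -0.6, -2.6]
gripper_width: 0.429
```

Request:
drive_tool(steps=[[[0,0,0.3],[0,0,5],1],[[0,0,0.3],[0,0,5],1],[[0,0,0.3],[0,0,5],1],[[0,0,0.3],[0,0,5],1],[[0,0,0.3],[0,0,5],1]])

```text
time_s: 7.07
eef_pos: [526.9, -145.8, 57.7]
tcp_rot: [179.7, 0.3, 22.2]
wrist_force: [-0.3, -0.3, -1.7]
gripper_width: 0.428
```

Run:
```python
from h import *
to([527.5,-144.8,56])
```

```text
t 7.07 pos [ 526.9 -145.8   57.7] rot [179.7   0.3  22.2] q6 41.3 F [-0.3 -0.3 -1.7] M [-0.009  0.083  0.096] w 0.428
shift [ 0.9 -0.7  1.7] rotvec [0.25 0.3  0.  ]
```

Request:
drive_tool(steps=[[[0,0,0.3],[0.1,0.1,5],1],[[0,0,0.3],[0,0,5],1],[[0,0,0.3],[0,0,5],1],[[0,0,0.3],[0,0,5],1],[[0,0,0.3],[0,0,5],1]])

```text
time_s: 7.48
eef_pos: [526.9, -145.4, 57.3]
tcp_rot: [179.8, 0.1, -3.2]
wrist_force: [-0.1, -0.7, -2.4]
gripper_width: 0.429
```

Run:
```python
from h import *
to([527.5,-144.8,56])
```

```text
t 7.48 pos [ 526.9 -145.4   57.3] rot [ 1.798e+02  1.000e-01 -3.200e+00] q6 66.6 F [-0.1 -0.7 -2.4] M [0.02  0.011 0.074] w 0.429
shift [ 0.6 -0.6  1.3] rotvec [0.21 0.14 0.  ]
```

172° turned, no stop yet.

Request:
drive_tool(steps=[[[0,0,0.3],[0,0,4],1],[[0,0,0.3],[0,0,4],1],[[0,0,0.3],[0,0,4],1],[[0,0,0.3],[0,0,4],1],[[0,0,0.3],[0,0,4],1]])

```text
time_s: 7.9
eef_pos: [527.0, -145.0, 56.9]
tcp_rot: [179.8, 0.1, -23.5]
wrist_force: [0.2, -1.3, -1.8]
gripper_width: 0.433
```

Run:
```python
from h import *
to([527.5,-144.8,56])
```

```text
t 7.9 pos [ 527.  -145.    56.9] rot [ 1.798e+02  1.000e-01 -2.350e+01] q6 86.9 F [ 0.2 -1.3 -1.8] M [ 0.106 -0.049  0.114] w 0.433
shift [ 0.4 -0.4  0.9] rotvec [0.24 0.07 0.  ]
```

Request:
drive_tool(steps=[[[0,0,0.2],[0,0,3],1],[[0,0,0.2],[0,0,3],1],[[0,0,0.2],[0,0,3],1],[[0,0,0.2],[0,0,3],1],[[0,0,0.2],[0,0,3],1]])

```text
time_s: 8.32
eef_pos: [526.6, -144.5, 56.8]
tcp_rot: [179.7, 0.1, -38.3]
wrist_force: [1.4, 0.3, -1.4]
gripper_width: 0.43
```

Run:
```python
from h import *
to([527.5,-144.8,56])
o=snap("w7");print((np.array(proj([528,-144.8,100],o))*1.5).round(1))
```

```text
t 8.32 pos [ 526.6 -144.5   56.8] rot [ 1.797e+02  1.000e-01 -3.830e+01] q6 101.7 F [ 1.4  0.3 -1.4] M [0.519 0.028 1.745] w 0.43
shift [ 0.9 -0.3  0.8] rotvec [0.32 0.07 0.  ]
[390.2 435.9]
```

View pics/w7.png

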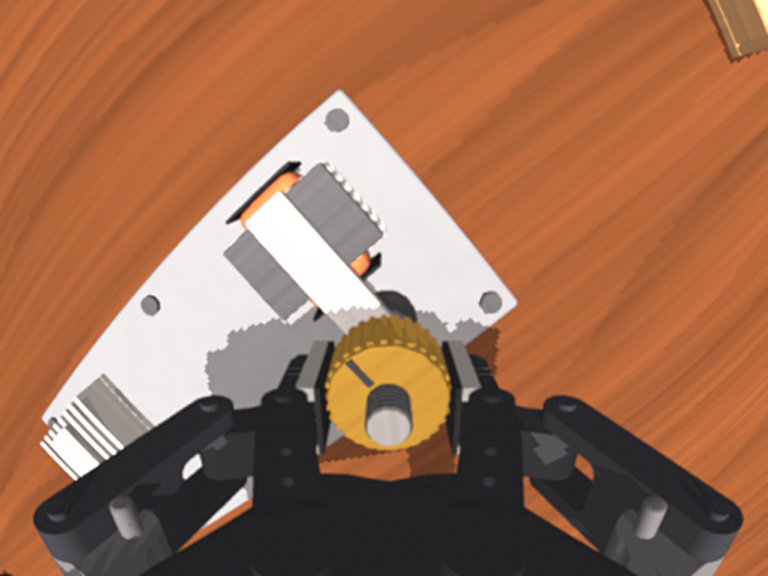

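Mz jumped from 0.1 to 1.75 N m with the mark still fixed in the hand at (360,373), so the stop is reached near yaw -38. I'll press against it a few more rows to confirm.

Request:
drive_tool(steps=[[[0,0,0],[0,0,3],1],[[0,0,0],[0,0,3],1],[[0,0,0],[0,0,3],1]])

```text
time_s: 8.62
eef_pos: [524.7, -142.3, 56.9]
tcp_rot: [179.5, 0.3, -46.4]
wrist_force: [-2.0, 4.3, -0.7]
gripper_width: 0.429
```

Run:
```python
from h import *
to([527.5,-144.8,56])
o=snap("w8")
a=cv2.imread("pics/w7.png")[310:470,310:470];b=cv2.imread("pics/w8.png")[310:470,310:470]
cv2.imwrite("pics/w78.png",cv2.resize(np.hstack([a,b]),None,fx=2.4,fy=2.4))
```

```text
t 8.62 pos [ 524.7 -142.3   56.9] rot [179.5   0.3 -46.4] q6 110.2 F [-2.   4.3 -0.7] M [1.141 0.553 0.972] w 0.429
shift [ 3.7 -0.3  0.9] rotvec [0.52 0.25 0.  ]
```

View pics/w78.png

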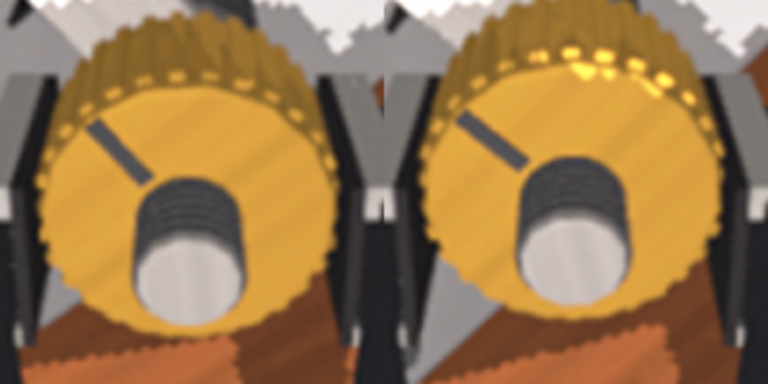

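The mark turned about 8° counter-clockwise in the hand, so the nut is hard on the stop and the pads began to slip and crept 3-4 mm off centre. I'll open a little, recentre and regrip before backing off.

Request:
drive_tool(steps=[[[0,0,0],[0,0,0],0.4],[[0,0,0],[0,0,0],0.35],[[1.5,0,0],[0.3,0.1,0],0.35],[[1.5,0,0],[0.2,0.1,0],0.35],[[1,0,0],[0,0,0],0.35]])

```text
time_s: 9.08
eef_pos: [529.1, -145.2, 58.4]
tcp_rot: [-179.8, -0.1, -46.4]
wrist_force: [0.8, 0.7, -0.6]
gripper_width: 0.654
```

Run:
```python
from h import *
to([528,-144.8,55])
o=snap("w9");print((np.array(proj([528,-144.8,100],o))*1.5).round(1),(np.array(proj([528,-144.8,86],o))*1.5).round(1))
```

```text
t 9.08 pos [ 529.1 -145.2   58.4] rot [-1.798e+02 -1.000e-01 -4.640e+01] q6 109.1 F [ 0.8  0.7 -0.6] M [ 0.06  -0.038  0.   ] w 0.654
shift [-1.1  0.5  3.4] rotvec [-0.2  -0.12  0.  ]
[393.5 438.5] [393.2 411.7]
```

View pics/w9.png

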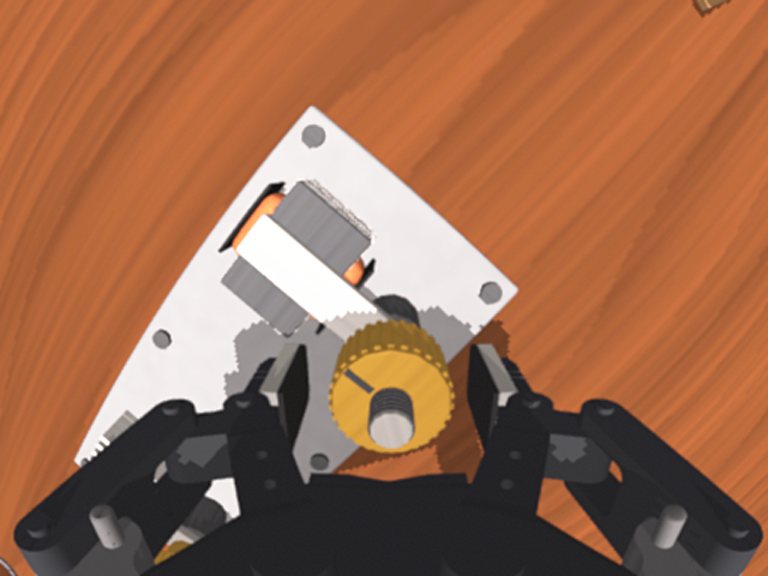

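Nut free, standing on its stop, mid-jaw at (391,390). I'll read the mark as the zero reference.

Run:
```python
import cv2
b=cv2.imread("pics/w9.png")[310:460,315:465]
cv2.imwrite("pics/w9c.png",cv2.resize(b,None,fx=4,fy=4,interpolation=cv2.INTER_CUBIC))
```

```text
(no output)
```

View pics/w9c.png

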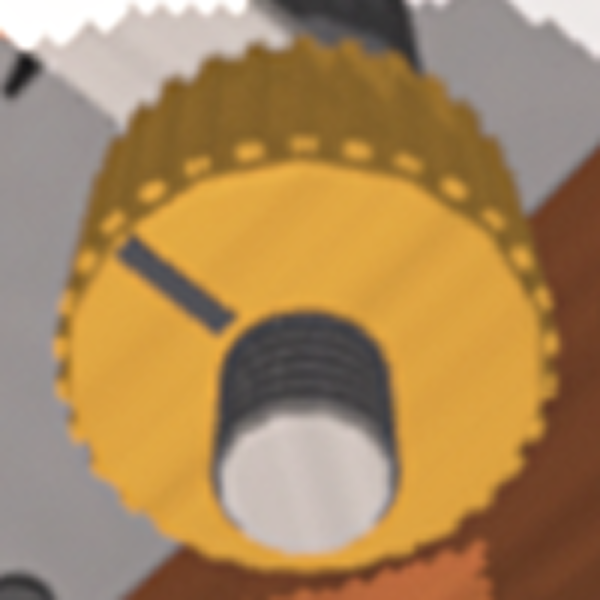

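Request:
drive_tool(steps=[[[-0.5,0,1.5],[-0.1,-0.1,0],0.5],[[0,0,1],[0,0,0],1],[[0,0,0],[0,0,0],1],[[0,0,0],[0,0,0],1],[[0,0,0],[0,0,0],1]])

```text
time_s: 9.55
eef_pos: [528.7, -146.3, 57.2]
tcp_rot: [-180.0, -0.1, -46.4]
wrist_force: [0.3, -0.2, 1.6]
gripper_width: 0.427
```

```bash
cat >> h.py <<'E'
def mark(o,pts,z):
    a=[at("wrist",u/1.5,v/1.5,z,o)[:2] for u,v in pts]; d=a[0]-a[1]
    print("mark outer",a[0].round(1),"inner",a[1].round(1),"len",np.linalg.norm(d).round(1),"angle",np.degrees(np.arctan2(d[1],d[0])).round(1))
E
python3 - <<'E'
from h import *
mark(np.load("pics/w9.npy",allow_pickle=True).item(),[(346.25,371.75),(371.25,391.25)],86)
o=np.load("pics/w2.npy",allow_pickle=True).item()
mark(o,[(305+160/5,245+152/5),(305+203/5,245+208/5)],89)
to([528,-144.8,55])
E
```

```text
mark outer [ 546.8 -145.1] inner [ 537.4 -145.4] len 9.4 angle 1.9
mark outer [ 511.3 -153.6] inner [ 518.6 -149.9] len 8.2 angle -152.8
t 9.55 pos [ 528.7 -146.3   57.2] rot [-1.80e+02 -1.00e-01 -4.64e+01] q6 109.2 F [ 0.3 -0.2  1.6] M [-0.034  0.056  0.027] w 0.427
shift [-1.6 -0.5  2.2] rotvec [-0.04 -0.07  0.  ]
```

Bottomed mark angle is 1.9°, versus -152.8° at the start. That is 205° clockwise and agrees with the hand's travel. Backing off 90°, target hand yaw +43.6.

Request:
drive_tool(steps=[[[0,0,0],[0,0,-4],1],[[0,0,0],[0,0,-6.5],1],[[0,0,0],[0,0,-6.5],1],[[0,0,0],[0,0,-6.5],1],[[0,0,0],[0,0,-6.5],1]])

```text
time_s: 9.97
eef_pos: [529.1, -145.8, 57.7]
tcp_rot: [-179.9, -0.1, -15.2]
wrist_force: [-0.6, 2.1, 1.8]
gripper_width: 0.43
```

Request:
drive_tool(steps=[[[0,0,0],[0,0,-6.5],1],[[0,0,0],[0,0,-6.5],1],[[0,0,0],[0,0,-6.5],1],[[0,0,0],[0,0,-6.5],1],[[0,0,0],[0,0,-6.5],1]])

```text
time_s: 10.38
eef_pos: [529.1, -145.0, 58.3]
tcp_rot: [-179.9, -0.1, 18.9]
wrist_force: [-0.2, 0.4, 2.3]
gripper_width: 0.429
```

```bash
python3 -c "
from h import *
to([528,-144.8,56])"
```

```text
t 10.38 pos [ 529.1 -145.    58.3] rot [-1.799e+02 -1.000e-01  1.890e+01] q6 43.9 F [-0.2  0.4  2.3] M [ 0.065  0.064 -0.106] w 0.429
shift [-1.  -0.6  2.3] rotvec [-0.06 -0.12  0.  ]
```

24.7° to go.

Request:
drive_tool(steps=[[[0,0,0],[0,0,-6],1],[[0,0,0],[0,0,-6],1],[[0,0,0],[0,0,-6],1],[[0,0,0],[0,0,-5.5],1],[[0,0,0],[0,0,0],1]])

```text
time_s: 10.8
eef_pos: [528.8, -144.5, 58.7]
tcp_rot: [-179.9, -0.1, 43.7]
wrist_force: [-0.4, -0.3, 0.0]
gripper_width: 0.429
```

Request:
drive_tool(steps=[[[0,0,0],[0,0,0],1],[[0,0,0],[0,0,0],1]])

```text
time_s: 10.97
eef_pos: [528.8, -144.6, 58.7]
tcp_rot: [-179.9, -0.1, 43.5]
wrist_force: [-0.3, -0.4, 1.9]
gripper_width: 0.429
```

Run:
```python
from h import *
to([528,-144.8,56])
o=snap("w10")
b=cv2.imread("pics/w10.png")[310:460,315:465]
cv2.imwrite("pics/w10c.png",cv2.resize(b,None,fx=4,fy=4,interpolation=cv2.INTER_CUBIC))
```

```text
t 10.97 pos [ 528.8 -144.6   58.7] rot [-1.799e+02 -1.000e-01  4.350e+01] q6 19.4 F [-0.3 -0.4  1.9] M [0.042 0.013 0.094] w 0.429
shift [-0.8 -0.4  2.7] rotvec [-0.05 -0.11  0.  ]
```

View pics/w10c.png

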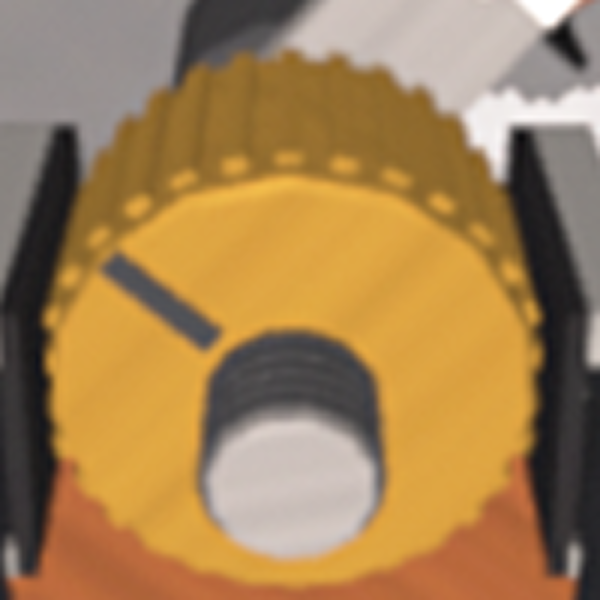

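View pics/w10.png

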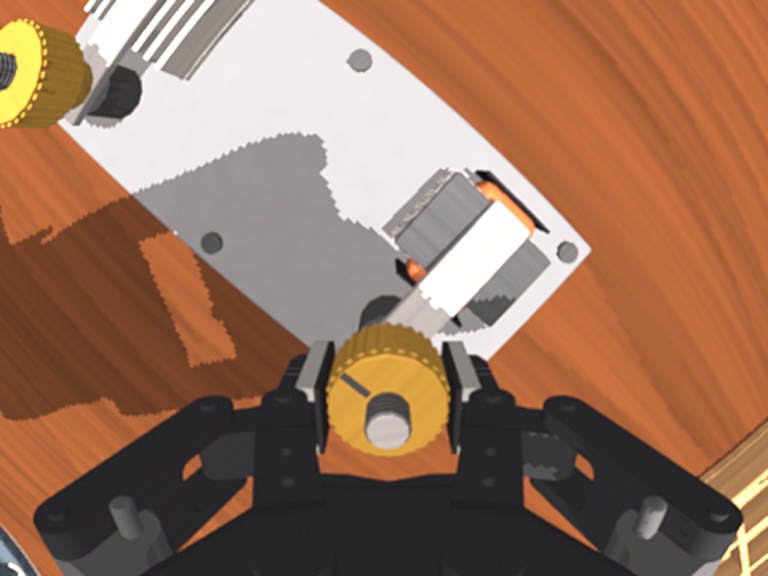

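Run:
```python
from h import *
mark(np.load("pics/w10.npy",allow_pickle=True).item(),[(315+112/4,310+263/4),(315+212/4,310+340/4)],87.5)
o=arm.get_obs();print(o['time_s'],np.abs(o['joint_vel']).max(),o['gripper_width'])
arm.job_done()
```

```text
mark outer [ 529.5 -128.2] inner [ 529.8 -137.5] len 9.3 angle 91.9
11.0167 0.6080682915575752 0.43039539600926496
the job is handed in; nothing more can be done
```

I screwed the transformer's nut (the right one) down to its stop, backed it off a quarter turn, and handed the job in at 11.0 s with the gripper still holding it. The system gave no verdict, so these are my own checks:

- **Bottoming out:** The nut turned about 205° clockwise. At the stop, the wrist torque jumped from about 0.1 to 1.75 N m. When I pressed further, the pads slipped on the nut (about 8°) and ended up 3–4 mm off centre. I opened, recentred and gripped again before backing off.
- **Backing off:** The mark went from 1.9° at the stop to 91.9°, a change of 90° (1.57 rad). The hand also turned 90° (yaw −46.4° to +43.5°).
- **Grip at the end:** The squeeze was set to 50 N with the opening steady at 0.43. The grasp point was about 3 mm above the head's middle, and the arm was still.
- **Other objects:** The gripper never came near the heat sink's nut or the things lying around, and wrist force stayed at a few newtons. I didn't measure the heat sink nut's mark at the end. In the last wrist picture its mark was out of view.
- **Disagreement:** The camera readings of the stud position differed by 2–4 mm, which did not affect the grasp or the turn.

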